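# Stand the T-handle nut driver in the tool block

### The job

Tidy up the repair bench: pick up the T-handle nut driver (the one with the socket head, lying on the low dark metal enclosure) by the two ends of its crossbar, lift it, ease your grip so that it swings down and hangs straight with the socket lowest, and grip it firmly again. Then lower it, without dropping it, right to the floor of the empty wide well in the wooden tool block, and let go so it stands there. Leave the smaller T-handle hex key lying where it is.

Things in the scene. Friction and masses are not known exactly. Their poses are not given: they have to be found in the camera images.
- nut_driver: Bare steel, 0.13 kg, lying level on a fixed dark enclosure 26 mm high, crossbar 40 mm off its edge. Bar 18 mm thick, 46 long, domed ends; 9 mm shaft, 18 mm square hub; socket head 18 thick, 36 long. Origin: mid bar (35 mm up). x: along shaft to socket's end at 165 mm; y: along bar. Held by the bar ends at 40 N+ it stays level; eased in 0.2 mm steps to 25-10 N it swings down; under 2 N it drops.
- well (a point): Centre of the floor of the empty wide well in the fixed wooden block (64 x 170 x 85 mm): an upright round hole 31 mm wide, 75 deep, floor 10 mm and mouth 85 mm above the bench. y axis: along the block's row of holes; the well is at the row's -y end. The narrow holes 60 and 105 mm along +y hold bit drivers reaching 131 mm above the bench.
- hex_key: Bystander like the nut driver but with no socket head, bare steel, lying on the same enclosure, 170 mm or so to one side: crossbar 12 mm thick and 82 mm long, 14 mm square hub, thin 6 mm shaft ending 130 mm from the bar. Origin: middle of the bar's axis (33 mm up); x along the shaft away from the bar, y along the bar.

How it is judged (in metres and radians):
On the way, in this order (a step that is already met when the one before it is completed fails the run):
1. the nut driver hangs in the gripper, socket down and within 15 degrees of upright, its socket clear of the bench, gripped firmly (angle between nut_driver's own x axis and vertical above 2.88 rad and height (world z) of nut_driver above 0.175 m and contact force between nut_driver and the fingers above 6 N), for 0.3 s.
2. the nut driver is lowered, still held, until its socket is at least 50 mm down the wide well (horizontal distance between nut_driver and well below 0.04 m and z of nut_driver in the frame of well below 0.19 m and angle between nut_driver's own x axis and vertical above 2.79 rad and contact force between nut_driver and the fingers above 1 N), for 0.05 s.
At the end, for the whole second after the job is handed in: The nut driver stands socket down on the floor of the wide well (crossbar within 10 mm of the height it has when the socket is on the floor), within 20 degrees of upright, its crossbar within 45 mm of the well's axis, let go and staying so; the hex key lies within 30 mm of where it was (horizontal distance between nut_driver and well below 0.045 m and z of nut_driver in the frame of well between 0.14 and 0.175 m and angle between nut_driver's own x axis and vertical above 2.79 rad and distance of hex_key from where it was at the start of the episode below 0.03 m); the robot touches nothing.
It fails at once if the hex key is moved by more than 30 mm (distance of hex_key from where it was at the start of the episode above 0.03 m).
It also fails if it takes over 51 s, if anything falls off the work surface, if the arm or the gripper's body presses on something with over 40 N, if the wrist force passes 120 N, or if a joint passes its speed limit or range.

### The arm

A 6-joint arm with a two-finger parallel gripper is mounted at the origin on the work surface. World frame = base frame: x ahead of the robot, y to its left, z up, the work surface at z = 0. Lengths are in mm, angles in rad, forces in N, time in s.
With the tool pointing down it reaches from about 350 to 975 mm from the base axis. Payload 7.1 kg.
Tool frame: the origin (TCP) lies on the mounting face of the last link; the fingertips stand 182 mm ahead of it and the grasp point (between the pads) lies 163 mm ahead of it (ctrl.finger_overhang is the distance from the TCP to the fingertips, in mm); z points along the fingers, y is the direction in which the jaws open and shut (so a half turn about z gives the same grasp; the last joint's range is limited). The gripper opens to 88 mm and grips with 3 to 60 N. Pads are 20 mm wide; open, the fingers measure 115 mm over their backs; the gripper's body (75 mm by 178 mm) begins 61 mm behind the grasp point.
Start: joints at [1.298, 0.423, 1.63, -0, 1.089, -0.019], TCP at [156.896, 604.971, 404.675] pointing down, gripper open.
Joint ranges: [-3, 3], [-0.9, 2.11], [0.09, 2.58], [-1.31, 4.45], [0.11, 2.69], [-2.54, 2.54]. Speed limits (rad/s): [2.39, 2.39, 3.01, 3.14, 3.14, 3.14].

### API

Orientations are given as a rotation vector (axis times angle).
In Python, from workcell import ctrl, viewer, recognise gives the robot as it stands.
- The arm moves only by the shell command python3 -m handwheel 'ROWS'. ROWS is JSON, a list of rows, each an object of numbers: "gripper": the closure, from 0 (fully open) to 1 (shut); "tx", "ty", "tz": the shift along the tool's x, y, z in m; "rx", "ry", "rz": the turn, a rotation vector about the tool's x, y, z in degrees. In form: [{"gripper": .., "tx": .., "ty": .., "tz": .., "rx": .., "ry": .., "rz": ..}, ...]. A call has 1 to 8 rows; each row shifts and turns the commanded pose from where the row before left it, along the tool's axes as they then stand; what a row does not reach is not made up. A row lasts 1/8 s, in which the tool goes at most 62.5 mm and 10.7 degrees, less where a joint would pass 70% of its speed; a pose out of reach is approached as far as the arm can. A call with a gripper value outside its range is refused whole. The fingers move at their own pace and stop on an object; the grip force is fixed at half the most. Time passes only in rows, so rows that do not move let the fingers close. It gives the time, the measured TCP pose, the force and the opening at its end, in the units of the state.
- ctrl.get_obs(): the state, without advancing time (a new reading comes with each control period).
- viewer.get_image(name): name is "side" or "top"; returns a dict with "image" (420x560x3 uint8, red, green, blue), "range_z" (420x560 float32, mm along the optical axis (not along the pixel's ray), 0 where there is no reading), "vfov" (degrees; the focal length in pixels is half the picture's height over the tangent of half this angle, whatever the lens; pixels are square), "cx", "cy" (the principal point, pixels), "extrinsics" (4x4, takes a point from world to camera coordinates). Camera axes: x right, y up, looking along -z (the intrinsics and any distortion apply to the point x, -y, -z); pixel columns grow to the right and rows downward; lengths in mm; the calibration is good to about 2 mm. A picture is of the moment at which its call begins.
- ctrl.close_job(): hands the job in, once; it reports no verdict.
Trained networks look in a picture, given as the dict that the camera call returned (one of the last four; its "shot" number tells which), for a name from the list of things; names that differ only in an ending like _2 or _b are one class to them, and where a whole thing is asked for, a point or a joint stands for the part that bears it (a point fixed in the world has none). Each returns a list of dicts, best first, with "p" (0 to 1); they miss things now and then, are a little off and sometimes report something else, mostly with a low value. They report only what shows in the picture. A call takes as long as a camera call.
- recognise(picture, name): "xy" ([column, row] as shares, 0 to 1, of the picture: columns of its width, rows of its height, amid what is visible of it).
The state is a dict: "t": time; "qpos": joint angles; "qvel": joint speeds; "joint_torque": joint torques, N m; "ee_pos": TCP position; "orientation": TCP orientation; "ft_force": force on the tool from outside, world axes, zero at the start; "moment": the same for the moment, N m; "width": finger opening in mm.
Only numpy, scipy, OpenCV 4.12 (cv2) and the standard library are available. Lean on these libraries where they do the work, as an engineer would, in place of code of your own. Each camera call takes 0.05 s, during which the arm holds its last target.

## Working session

There is one attempt and no reset: what is moved stays moved. The work goes in short steps, Python scripts to look and compute and a shell command to move; the robot and the scene stay as the last step left them, time stands still between calls to the robot, and variables do not carry over. Pictures are saved under pics/ and viewed, and the job is handed in when it is done.

```bash
ls; mkdir -p pics
cat > h.py <<'E'
import numpy as np, cv2
from workcell import ctrl, viewer, recognise
def snap(name,fn=None):
    p=viewer.get_image(name)
    if fn: cv2.imwrite('pics/'+fn,p['image'][:,:,::-1])
    return p
def f(p): return p['image'].shape[0]/2/np.tan(np.radians(p['vfov'])/2)
def world(p,u,v,z=None):
    """z None: range; else intersect plane z=const"""
    E=np.array(p['extrinsics']);R=E[:3,:3];t=E[:3,3]
    d=np.array([(u-p['cx'])/f(p),-(v-p['cy'])/f(p),-1.])
    if z is None:
        return R.T@(d*float(p['range_z'][int(round(v)),int(round(u))])-t)
    c=-R.T@t; w=R.T@d
    return c+w*(z-c[2])/w[2]
def cloud(p):
    E=np.array(p['extrinsics']);R=E[:3,:3];t=E[:3,3]
    h,w=p['range_z'].shape
    u,v=np.meshgrid(np.arange(w),np.arange(h))
    Z=p['range_z'].astype(float)
    P=np.stack([(u-p['cx'])/f(p)*Z,-(v-p['cy'])/f(p)*Z,-Z],-1)
    return (P-t)@R
E
python3 - <<'E'
from h import *
print(ctrl.get_obs())
for n in('top','side'):
    p=snap(n,n+'0.png'); print(n,[k for k in p],p['vfov'],p['cx'],p['cy'],np.round(p['extrinsics'],3).tolist())
    for o in('nut_driver','well','hex_key'):
        r=recognise(p,o)
        print(o,[(np.round(np.array(q['xy'])*[560,420],1).tolist(),round(q['p'],2)) for q in r])
E
```

```text
pics
{'t': 0.0, 'qpos': array([ 1.29796065e+00,  4.23848040e-01,  1.63067902e+00,  1.85393778e-05,
        1.08857216e+00, -1.90174526e-02]), 'qvel': array([ 0.0004448 , -0.00136343, -0.00057047, -0.00058122,  0.00042209,
       -0.00135482]), 'joint_torque': array([-8.86031285e-04, -5.44622183e+01, -2.73661065e+01,  6.41873502e-02,
        2.31444708e-02, -1.51572394e-04]), 'ee_pos': array([156.849189  , 604.71884287, 403.90129896]), 'orientation': array([-3.97610888e-01, -3.11609147e+00,  2.33742400e-03]), 'ft_force': array([0.80945946, 0.65254666, 0.51262334]), 'moment': array([ 0.02023512, -0.04523781,  0.01696447]), 'width': 87.88378368809191}
top ['image', 'range_z', 'vfov', 'cx', 'cy', 'extrinsics', 'shot'] 42.892135597727766 276.219341767141 199.7041716268506 [[0.025, -1.0, 0.004, -46.801], [0.982, 0.025, 0.188, -526.062], [-0.188, -0.001, 0.982, -1016.566], [0.0, 0.0, 0.0, 1.0]]
nut_driver [([352.6, 220.4], 0.85)]
well [([137.5, 166.5], 0.69)]
hex_key [([260.7, 206.5], 0.69)]
side ['image', 'range_z', 'vfov', 'cx', 'cy', 'extrinsics', 'shot'] 53.77208890905499 280.8509838697623 213.47856098937316 [[0.997, -0.073, -0.017, -531.869], [0.067, 0.775, 0.629, -55.803], [-0.032, -0.628, 0.778, -747.834], [0.0, 0.0, 0.0, 1.0]]
nut_driver [([260.0, 311.6], 0.75)]
well [([300.1, 119.0], 0.88)]
hex_key [([274.7, 218.7], 0.87)]
```

View pics/top0.png

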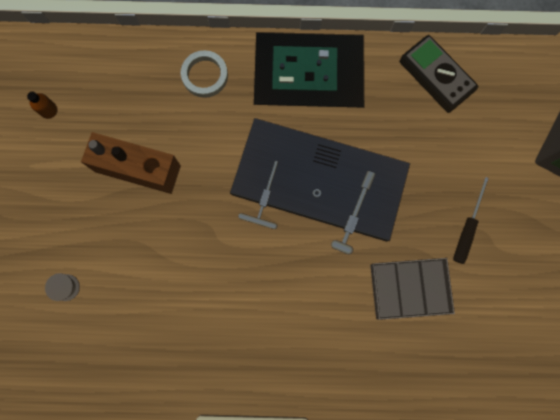

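View pics/side0.png

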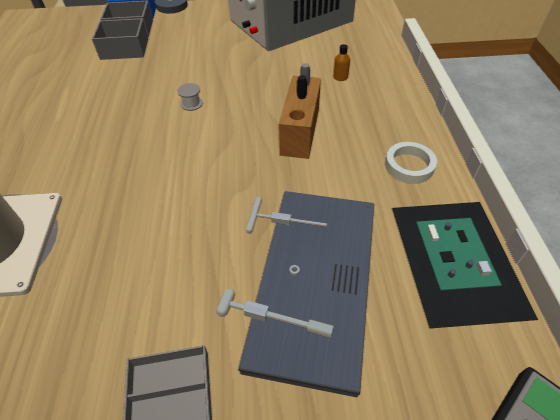

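Top view: the nut driver's bar is at about (342,247) and its socket at (368,180). The hex key bar is at about (257,221), and the well mouth at about (151,165) at the block's right end. In the side view these are at (226,302), (320,328), (254,214) and (297,115).

Run:
```python
from h import *
for n,s in(('top',4),('side',3)):
    p=snap(n); C=cloud(p); np.save(n+'_C.npy',C)
    pts={'top':dict(bar=(342,247,35),hub=(351,223,35),sock=(368,180,35),hexbar=(257,221,33),well=(151,165,85)),
     'side':dict(bar=(226,302,35),hub=(256,311,35),sock=(320,328,35),hexbar=(254,214,33),well=(297,115,85))}[n]
    for k,(u,v,z) in pts.items(): print(n,k,'range',np.round(world(p,u,v),1),'plane',np.round(world(p,u,v,z),1))
    im=p['image'][:,:,::-1]
    boxes={'top':[(320,160,80,100),(75,125,110,70)],'side':[(200,280,145,65),(265,55,75,110)]}[n]
    for i,(x,y,w,h) in enumerate(boxes):
        c=im[y:y+h,x:x+w]; k=int(min(800/w,600/h)); cv2.imwrite(f'pics/{n}_c{i}.png',cv2.resize(c,None,fx=k,fy=k,interpolation=cv2.INTER_CUBIC)); print(k)
# objects above enclosure
C=np.load('top_C.npy')
for nm in('top','side'):
    C=np.load(nm+'_C.npy'); 
    m=(C[...,2]>80)&(C[...,2]<92)&(C[...,1]>150)&(C[...,1]<450)&(C[...,0]>400)&(C[...,0]<800)
    q=C[m]; print(nm,'block top',len(q),cv2.minAreaRect(q[:,:2].astype(np.float32)),np.median(q[:,2]))
```

```text
top bar range [ 436.8 -165.9   41.7] plane [ 437.5 -166.7   35. ]
top hub range [ 485.2 -183.7   42. ] plane [ 486.2 -184.7   35. ]
top sock range [ 574.3 -218.5   41. ] plane [ 575.7 -219.5   35. ]
top hexbar range [485.1   4.   37.1] plane [485.7   4.2  33. ]
top well range [594.8 223.8  38.7] plane [583.  212.5  85. ]
6
7
side bar range [ 439.1 -172.    42.8] plane [ 438.2 -168.    35. ]
side hub range [ 483.6 -191.4   45.1] plane [ 483.1 -186.4   35. ]
side sock range [ 574.2 -222.9   40.5] plane [ 574.8 -220.6   35. ]
side hexbar range [486.2  -1.1  36.7] plane [486.    1.9  33. ]
side well range [584.5 227.2  69.7] plane [582.4 207.5  85. ]
5
5
top block top 2251 ((596.2413940429688, 260.9529724121094), (172.28179931640625, 65.24015045166016), 75.39363861083984) 84.39368457651618
side block top 1264 ((620.2314453125, 321.46380615234375), (313.7978820800781, 87.03114318847656), 67.32817840576172) 84.47485857227275
```

Run:
```python
from h import *
for nm in('top','side'):
    C=np.load(nm+'_C.npy'); x,y,z=C[...,0],C[...,1],C[...,2]
    # bar of nut driver: around (437,-167)
    m=(z>22)&(z<50)&(np.hypot(x-437,y+167)<35)&(x<452)
    q=C[m].astype(np.float32); r=cv2.minAreaRect(q[:,:2]); print(nm,'bar',len(q),np.round(r[0],1),np.round(r[1],1),round(r[2],1),'zmax',np.percentile(q[:,2],[50,95]))
    m=(z>32)&(z<60)&(x>455)&(x<610)&(y<-150)&(y>-245)
    q=C[m].astype(np.float32); l=cv2.fitLine(q[:,:2],cv2.DIST_HUBER,0,.01,.01).ravel(); print('shaft',len(q),l,np.degrees(np.arctan2(l[1],l[0])), 'at x=437 y=',l[3]+(437-l[2])*l[1]/l[0])
    u=(q[:,:2]-[437.5,-167])@(l[:2]*np.sign(l[0])); print('extent',u.min(),u.max())
    m=(z>80)&(z<89)&(np.hypot(x-596,y-261)<105)&(y<350)
    q=C[m].astype(np.float32); r=cv2.minAreaRect(q[:,:2]); print('block',r, cv2.boxPoints(r).round(1).tolist())
    # well: hole points inside block with z<80
    m=(z<78)&(np.hypot(x-583,y-210)<22)
    print('hole',m.sum(),C[m].mean(0))
    m=(z>22)&(z<45)&(np.hypot(x-486,y-3)<46)&(x<498)
    q=C[m].astype(np.float32); r=cv2.minAreaRect(q[:,:2]); print(nm,'hex',r)
```

```text
Traceback (most recent call last):
cv2.error: OpenCV(4.12.0) /io/opencv/modules/imgproc/src/convhull.cpp:143: error: (-215:Assertion failed) total >= 0 && (depth == CV_32F || depth == CV_32S) in function 'convexHull'
```

View pics/top_c1.png

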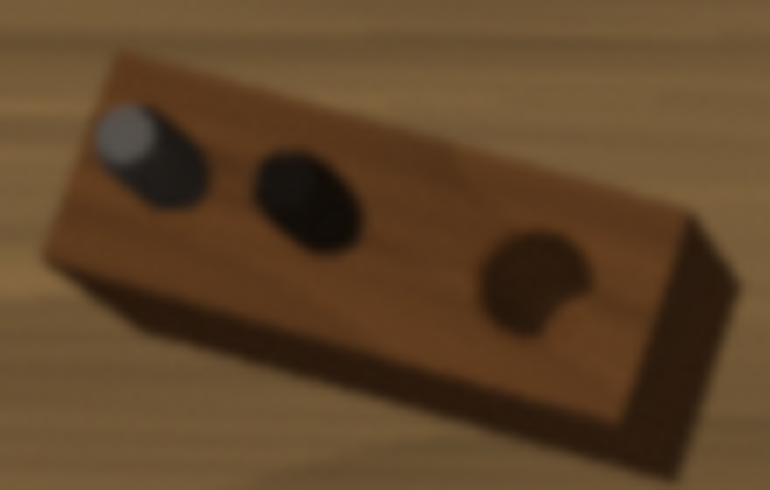

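View pics/side_c1.png

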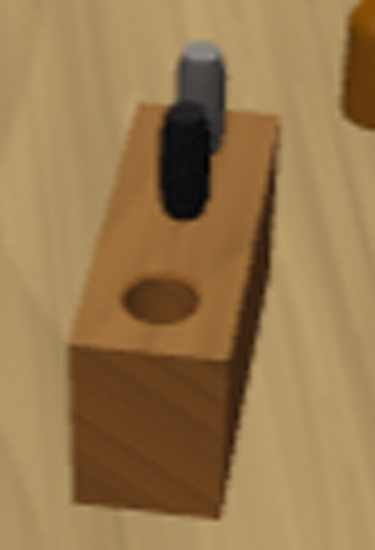

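View pics/top_c0.png

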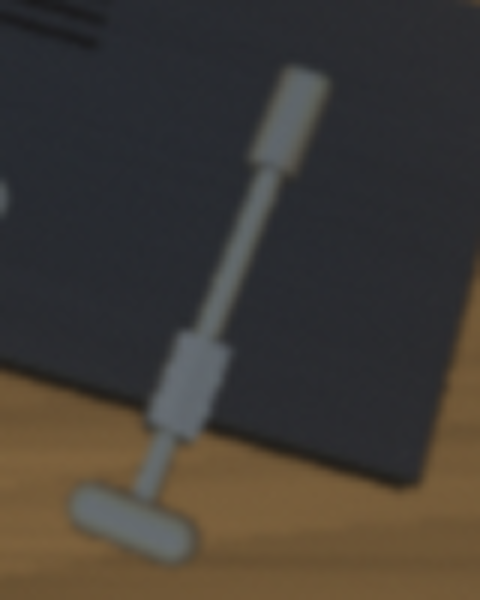

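View pics/side_c0.png

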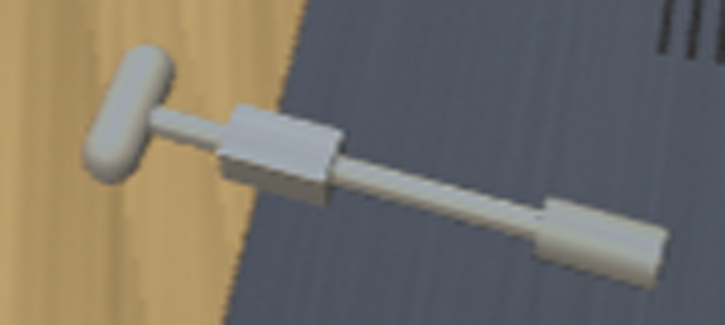

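Run:
```python
from h import *
mr=lambda q: cv2.minAreaRect(np.ascontiguousarray(q[:,:2],dtype=np.float32))
for nm in('top','side'):
    C=np.load(nm+'_C.npy'); x,y,z=C[...,0],C[...,1],C[...,2]
    m=(z>25)&(z<50)&(np.hypot(x-437,y+167)<35)&(x<452)
    q=C[m]; r=mr(q); print(nm,'bar',len(q),np.round(r[0],1),np.round(r[1],1),round(r[2],1),'z',np.percentile(q[:,2],[50,95]))
    m=(z>32)&(z<60)&(x>455)&(x<610)&(y<-150)&(y>-245)
    q=C[m]; l=cv2.fitLine(np.ascontiguousarray(q[:,:2],dtype=np.float32),cv2.DIST_HUBER,0,.01,.01).ravel(); print('shaft',len(q),l,np.degrees(np.arctan2(l[1],l[0])), 'at x=437.5 y=',l[3]+(437.5-l[2])*l[1]/l[0])
    u=(q[:,:2]-[437.5,-167])@(l[:2]*np.sign(l[0])); print('extent',u.min(),u.max())
    m=(z>80)&(z<89)&(np.hypot(x-596,y-261)<105)&(y<350)
    r=mr(C[m]); print('block',r, cv2.boxPoints(r).round(1).tolist())
    m=(z>22)&(z<45)&(np.hypot(x-486,y-3)<46)&(x<498)
    print(nm,'hex',mr(C[m]))
    m=(z>100)&(np.hypot(x-596,y-261)<105)&(y<350)&(z<140)
    print('drivers',C[m].mean(0),C[m][:,2].max())
```

```text
top bar 205 [ 441.  -167.9] [44.8 23.6] 68.7 z [40.57274847 44.82306135]
shaft 487 [ 9.3224782e-01 -3.6182043e-01  5.2306952e+02 -1.9895175e+02] -21.212036 at x=437.5 y= -165.74084
extent 17.068207523148505 165.81038787960784
block ((596.4258422851562, 260.9049072265625), (172.28179931640625, 64.8589096069336), 75.39363861083984) [[543.2999877929688, 185.6999969482422], [606.0999755859375, 169.39999389648438], [649.5, 336.1000061035156], [586.7999877929688, 352.3999938964844]]
top hex ((489.313232421875, 1.3971443176269531), (79.69140625, 17.914548873901367), 74.29483795166016)
drivers [601.68754209 289.20813258 122.12851537] 134.11160665033674
side bar 343 [ 437.  -169.3] [28.8 40.3] 3.7 z [40.74566499 43.73950253]
shaft 953 [ 9.3004918e-01 -3.6743513e-01  5.2526855e+02 -2.0446463e+02] -21.557518 at x=437.5 y= -169.78986
extent 19.05771958897393 164.82213734602823
block ((594.3074951171875, 259.6146240234375), (174.54212951660156, 64.04063415527344), 75.5004653930664) [[541.5, 183.10000610351562], [603.5, 167.10000610351562], [647.2000122070312, 336.1000061035156], [585.2000122070312, 352.1000061035156]]
side hex ((488.16278076171875, -0.2881011962890625), (79.0550765991211, 18.276182174682617), 75.27367401123047)
drivers [601.0621171  281.70823986 119.36459709] 131.82006145570548
```

Fitted values:
- **Nut driver:** bar centre about (437.7, -167.3), shaft heading -21.3°.
- **Well:** (582.3, 210). The block's symmetry and both rim views agree to within about 3 mm.

I'll go there by a waypoint that keeps enough reach.

```bash
cat > go.py <<'E'
import sys
from h import *
from scipy.spatial.transform import Rotation as Ro
o=ctrl.get_obs(); R=Ro.from_rotvec(o['orientation']).as_matrix()
print('t',o['t'],'tcp',o['ee_pos'].round(1),'yang',np.degrees(np.arctan2(R[1,1],R[0,1])).round(2),'tilt',np.round(R[:,2],4),'F',o['ft_force'].round(1),'M',o['moment'].round(2),'w',round(o['width'],2),'q',o['qpos'].round(2))
if len(sys.argv)>3:
    d=R.T@(np.array([float(a) for a in sys.argv[1:4]])-o['ee_pos']); print('tool shift mm',d.round(1), 'rz for yang 68.7', -(68.7-np.degrees(np.arctan2(R[1,1],R[0,1])).round(2)))
E
python3 -m handwheel '[{"gripper":0,"tx":-0.045,"ty":-0.03},{"gripper":0,"tx":-0.045,"ty":-0.03},{"gripper":0,"tx":-0.045,"ty":-0.03},{"gripper":0,"tx":-0.045,"ty":-0.03},{"gripper":0,"tx":-0.045,"ty":-0.03},{"gripper":0,"tx":-0.045,"ty":-0.03},{"gripper":0,"tx":-0.045,"ty":-0.03},{"gripper":0,"tx":-0.045,"ty":-0.03}]'
python3 go.py 437.7 -167.3 300
```

```text
t 0.5 tcp [156.9 605.  404.7] yang 75.46 tilt [-0. -0. -1.] F [-0.3  0.9 -0.3] M [-0.02  0.01  0.01] w 87.75 q [ 1.3   0.42  1.63 -0.    1.09 -0.02]
tool shift mm [-465.7 -677.   104.7] rz for yang 68.7 6.759999999999991$[0]: bad value
```

```bash
python3 -m handwheel '[{"gripper":0,"tx":-0.045,"ty":-0.03,"tz":0,"rx":0,"ry":0,"rz":0},{"gripper":0,"tx":-0.045,"ty":-0.03,"tz":0,"rx":0,"ry":0,"rz":0},{"gripper":0,"tx":-0.045,"ty":-0.03,"tz":0,"rx":0,"ry":0,"rz":0},{"gripper":0,"tx":-0.045,"ty":-0.03,"tz":0,"rx":0,"ry":0,"rz":0},{"gripper":0,"tx":-0.045,"ty":-0.03,"tz":0,"rx":0,"ry":0,"rz":0},{"gripper":0,"tx":-0.045,"ty":-0.03,"tz":0,"rx":0,"ry":0,"rz":0},{"gripper":0,"tx":-0.045,"ty":-0.03,"tz":0,"rx":0,"ry":0,"rz":0},{"gripper":0,"tx":-0.045,"ty":-0.03,"tz":0,"rx":0,"ry":0,"rz":0}]'
python3 go.py 437.7 -167.3 300
```

```text
t: 1.5
ee_pos: [446.1, 280.8, 405.0]
orientation: [0.398, 3.116, 0.001]
ft_force: [-0.8, 0.3, 0.1]
width: 87.9
t 1.5 tcp [446.1 280.8 405. ] yang 75.46 tilt [ 6.e-04  4.e-04 -1.e+00] F [-0.8  0.3  0.1] M [ 0.04 -0.06 -0.01] w 87.89 q [ 0.54  0.28  1.85  0.    1.02 -0.78]
tool shift mm [-104.3 -436.   104.8] rz for yang 68.7 6.759999999999991
```

```bash
python3 -m handwheel '[{"gripper":0,"tx":-0.013,"ty":-0.0545,"tz":0.013,"rx":0,"ry":0,"rz":0},{"gripper":0,"tx":-0.013,"ty":-0.0545,"tz":0.013,"rx":0,"ry":0,"rz":0},{"gripper":0,"tx":-0.013,"ty":-0.0545,"tz":0.013,"rx":0,"ry":0,"rz":0},{"gripper":0,"tx":-0.013,"ty":-0.0545,"tz":0.013,"rx":0,"ry":0,"rz":0},{"gripper":0,"tx":-0.013,"ty":-0.0545,"tz":0.013,"rx":0,"ry":0,"rz":0},{"gripper":0,"tx":-0.013,"ty":-0.0545,"tz":0.013,"rx":0,"ry":0,"rz":0},{"gripper":0,"tx":-0.013,"ty":-0.0545,"tz":0.013,"rx":0,"ry":0,"rz":0},{"gripper":0,"tx":-0.013,"ty":-0.0545,"tz":0.013,"rx":0,"ry":0,"rz":6.8}]'
python3 go.py 437.7 -167.3 198
```

```text
t: 2.5
ee_pos: [436.2, -167.8, 300.6]
orientation: [0.586, 3.085, -0.0]
ft_force: [0.6, 0.3, 0.1]
width: 87.9
t 2.5 tcp [ 436.2 -167.8  300.6] yang 68.5 tilt [ 1.e-03 -4.e-04 -1.e+00] F [0.6 0.3 0.1] M [-0.   -0.   -0.07] w 87.89 q [-0.39  0.36  2.04  0.    0.74 -1.59]
tool shift mm [ -1.1   1.  102.6] rz for yang 68.7 -0.20000000000000284
```

```bash
python3 -m handwheel '[{"gripper":0,"tx":-0.001,"ty":0.001,"tz":0.03,"rx":0,"ry":0,"rz":0},{"gripper":0,"tx":0,"ty":0,"tz":0.03,"rx":0,"ry":0,"rz":0},{"gripper":0,"tx":0,"ty":0,"tz":0.028,"rx":0,"ry":0,"rz":0},{"gripper":0,"tx":0,"ty":0,"tz":0.0145,"rx":0,"ry":0,"rz":0},{"gripper":0,"tx":0,"ty":0,"tz":0,"rx":0,"ry":0,"rz":0}]'
python3 go.py 437.7 -167.3 198
python3 - <<'E'
from h import *
p=snap('side','side1.png')
for z,q in ((35,(437.7,-167.3,35)),):
    E=np.array(p['extrinsics']);c=E[:3,:3]@np.array(q)+E[:3,3]; print(p['cx']+f(p)*c[0]/-c[2],p['cy']-f(p)*c[1]/-c[2])
c=p['image'][220:370,140:340,::-1]; cv2.imwrite('pics/side1c.png',cv2.resize(c,None,fx=4,fy=4,interpolation=cv2.INTER_CUBIC))
p=snap('top'); c=p['image'][130:330,240:440,::-1]; cv2.imwrite('pics/top1c.png',cv2.resize(c,None,fx=3,fy=3,interpolation=cv2.INTER_CUBIC))
E
```

```text
t: 3.12
ee_pos: [437.5, -165.2, 197.6]
orientation: [-0.581, -3.086, -0.0]
ft_force: [-0.6, -2.1, -0.3]
width: 87.6
t 3.125 tcp [ 437.5 -165.2  197.6] yang 68.66 tilt [-1.5e-03  6.0e-04 -1.0e+00] F [-0.6 -2.1 -0.3] M [-0.    0.01 -0.05] w 87.6 q [-0.39  0.57  2.07 -0.    0.5  -1.58]
tool shift mm [-1.  -1.9 -0.4] rz for yang 68.7 -0.04000000000000625
225.69927554906968 301.6180427866485
```

View pics/side1c.png

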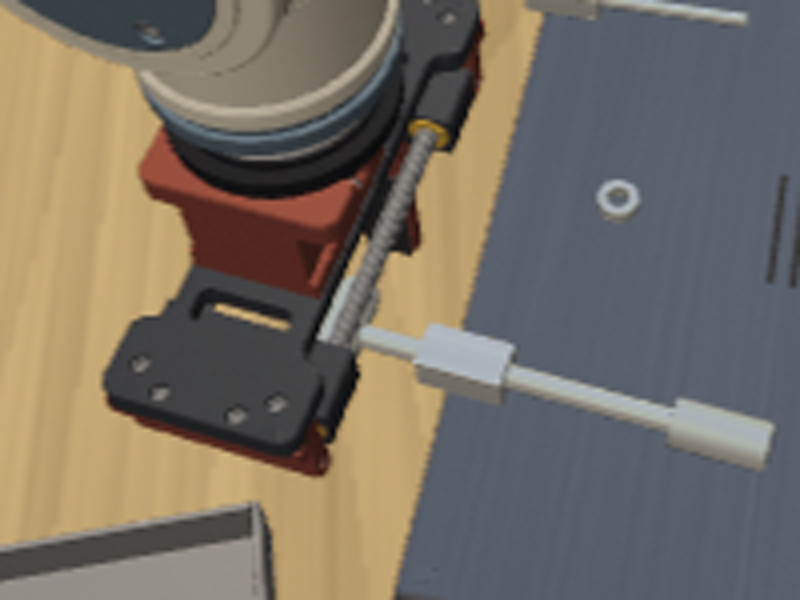

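View pics/top1c.png

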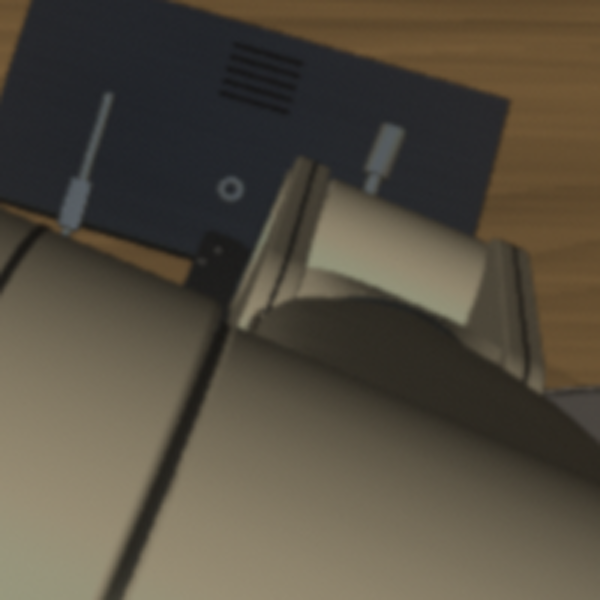

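The fingers straddle the bar ends (crop around (345,300)), the shaft comes straight out between them, and the hex key is clear. Closing now.

```bash
python3 -m handwheel '[{"gripper":0.46,"tx":-0.0005,"ty":-0.0015,"tz":0,"rx":0,"ry":0,"rz":0},{"gripper":0.46,"tx":0,"ty":0,"tz":0,"rx":0,"ry":0,"rz":0},{"gripper":0.6,"tx":0,"ty":0,"tz":0,"rx":0,"ry":0,"rz":0},{"gripper":0.6,"tx":0,"ty":0,"tz":0,"rx":0,"ry":0,"rz":0},{"gripper":0.6,"tx":0,"ty":0,"tz":0,"rx":0,"ry":0,"rz":0},{"gripper":0.6,"tx":0,"ty":0,"tz":0,"rx":0,"ry":0,"rz":0}]'
python3 go.py 437.7 -167.3 198
```

```text
t: 3.98
ee_pos: [437.5, -166.9, 198.2]
orientation: [-0.582, -3.087, -0.0]
ft_force: [-1.1, -0.5, 1.3]
width: 44.0
t 3.975 tcp [ 437.5 -166.9  198.2] yang 68.66 tilt [-1.e-04  0.e+00 -1.e+00] F [-1.1 -0.5  1.3] M [-0.01  0.05 -0.  ] w 44.02 q [-0.39  0.57  2.07 -0.    0.5  -1.59]
tool shift mm [-0.4 -0.3  0.2] rz for yang 68.7 -0.04000000000000625
```

```bash
python3 -m handwheel '[{"gripper":0.6,"tx":0,"ty":0,"tz":-0.005,"rx":0,"ry":0,"rz":0},{"gripper":0.6,"tx":0,"ty":0,"tz":-0.01,"rx":0,"ry":0,"rz":0},{"gripper":0.6,"tx":0,"ty":0,"tz":-0.015,"rx":0,"ry":0,"rz":0},{"gripper":0.6,"tx":0,"ty":0,"tz":0,"rx":0,"ry":0,"rz":0}]'
python3 go.py
python3 - <<'E'
from h import *
p=snap('side')
c=p['image'][200:370,140:340,::-1]; cv2.imwrite('pics/side2c.png',cv2.resize(c,None,fx=3,fy=3,interpolation=cv2.INTER_CUBIC))
E
```

```text
t: 4.47
ee_pos: [438.0, -167.0, 229.7]
orientation: [0.581, 3.085, -0.001]
ft_force: [-0.2, -0.2, -1.5]
width: 44.1
t 4.475 tcp [ 438.  -167.   229.7] yang 68.66 tilt [ 0.0025 -0.001  -1.    ] F [-0.2 -0.2 -1.5] M [ 0.02  0.03 -0.04] w 44.13 q [-0.39  0.5   2.07 -0.    0.57 -1.59]
```

View pics/side2c.png

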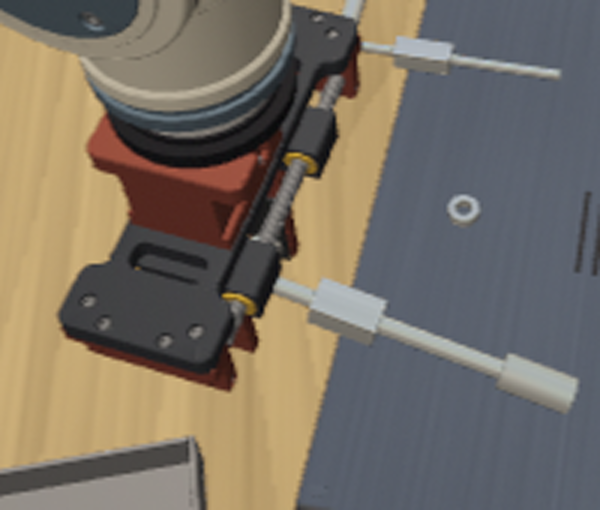

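The driver is off the enclosure and roughly level, and the wrist reads about 1.3 N. Going higher.

```bash
python3 -m handwheel '[{"gripper":0.6,"tx":0,"ty":0,"tz":-0.015,"rx":0,"ry":0,"rz":0},{"gripper":0.6,"tx":0,"ty":0,"tz":-0.035,"rx":0,"ry":0,"rz":0},{"gripper":0.6,"tx":0,"ty":0,"tz":-0.045,"rx":0,"ry":0,"rz":0},{"gripper":0.6,"tx":0,"ty":0,"tz":-0.045,"rx":0,"ry":0,"rz":0},{"gripper":0.6,"tx":0,"ty":0,"tz":-0.045,"rx":0,"ry":0,"rz":0},{"gripper":0.6,"tx":0,"ty":0,"tz":-0.035,"rx":0,"ry":0,"rz":0},{"gripper":0.6,"tx":0,"ty":0,"tz":-0.015,"rx":0,"ry":0,"rz":0},{"gripper":0.6,"tx":0,"ty":0,"tz":0,"rx":0,"ry":0,"rz":0}]'
python3 go.py
python3 - <<'E'
from h import *
p=snap('side','side3.png');p=snap('top','top3.png')
E
```

```text
t: 5.52
ee_pos: [437.4, -166.8, 463.6]
orientation: [0.581, 3.086, -0.0]
ft_force: [-0.7, -0.6, -1.5]
width: 44.0
t 5.525 tcp [ 437.4 -166.8  463.6] yang 68.66 tilt [ 1.2e-03 -5.0e-04 -1.0e+00] F [-0.7 -0.6 -1.5] M [ 0.07  0.09 -0.02] w 44.02 q [-0.39  0.12  1.91  0.    1.12 -1.59]
```

View pics/side3.png

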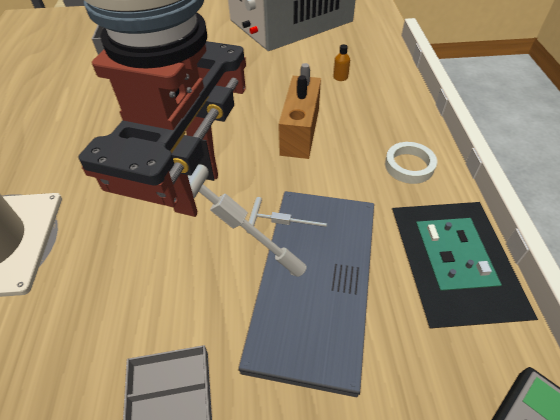

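The driver is held, drooping from (198,185) to (292,262). Now I'll ease the grip gradually.

```bash
cat > ang.py <<'E'
import sys
from h import *
# driver cloud: points near the vertical plane below the bar
o=ctrl.get_obs(); tcp=o['ee_pos']; bar=tcp-[0,0,163]
p=snap('side',sys.argv[1] if len(sys.argv)>1 else None); C=cloud(p)
d=C-bar; r=np.linalg.norm(d,axis=-1)
from scipy.spatial.transform import Rotation as Ro
R=Ro.from_rotvec(o['orientation']).as_matrix(); y=R[:,1]; x=-R[:,0]
lat=d@y
m=(abs(lat)<14)&(r<185)&(r>45)&(d[...,2]<-5)|((abs(lat)<14)&(r<185)&(r>75)&(d@x>60)&(d[...,2]<30))
q=d[m]; a=q@x; b=q[:,2]
print(len(q),'rmax',np.percentile(r[m],[50,99]) if len(q) else '')
if len(q)>5:
    l=cv2.fitLine(np.stack([a,b],1).astype(np.float32),cv2.DIST_HUBER,0,.01,.01).ravel(); print('dir (fwd,up)',l[:2],'angle below horiz',np.degrees(np.arctan2(-l[1],l[0])),'lat',np.median(q@y),'pt',l[2:])
    far=r[m]>130
    if far.sum(): print('socket mean fwd,lat,up',a[far].mean(),(q@y)[far].mean(),b[far].mean())
print('t',o['t'],'w',o['width'],'F',o['ft_force'].round(1),'M',o['moment'].round(3))
E
python3 ang.py
python3 -m handwheel '[{"gripper":0.505,"tx":0,"ty":0,"tz":0,"rx":0,"ry":0,"rz":0},{"gripper":0.505,"tx":0,"ty":0,"tz":0,"rx":0,"ry":0,"rz":0}]'
python3 ang.py
```

```text
1263 rmax [ 99.18899602 163.50830854]
dir (fwd,up) [ 0.699525   -0.71460813] angle below horiz 45.61109 lat -4.2981572555299445 pt [ 74.63515 -73.64934]
socket mean fwd,lat,up 104.67057082611191 -5.075344483689342 -103.21437506259073
t 5.625 w 44.20497383771814 F [-0.5 -0.5 -0. ] M [0.046 0.082 0.022]
t: 5.92
ee_pos: [437.5, -166.9, 462.3]
orientation: [-0.581, -3.086, -0.001]
ft_force: [0.7, 0.4, -1.2]
width: 44.1
1271 rmax [ 99.42026674 163.33598545]
dir (fwd,up) [ 0.7039186  -0.71028066] angle below horiz 45.257755 lat -4.263699825677831 pt [ 75.12078 -73.27572]
socket mean fwd,lat,up 105.10242141652158 -5.068157350989291 -102.44950550462534
t 5.925 w 44.10501248245064 F [ 0.7  0.4 -1.2] M [ 0.036  0.04  -0.01 ]
```

```bash
python3 -m handwheel '[{"gripper":0.5,"tx":0,"ty":0,"tz":0,"rx":0,"ry":0,"rz":0},{"gripper":0.5,"tx":0,"ty":0,"tz":0,"rx":0,"ry":0,"rz":0}]'
python3 ang.py
python3 -m handwheel '[{"gripper":0.4975,"tx":0,"ty":0,"tz":0,"rx":0,"ry":0,"rz":0},{"gripper":0.4975,"tx":0,"ty":0,"tz":0,"rx":0,"ry":0,"rz":0}]'
python3 ang.py
```

```text
t: 6.22
ee_pos: [437.5, -166.9, 463.1]
orientation: [-0.582, -3.087, -0.0]
ft_force: [0.1, 0.2, -0.8]
width: 44.4
1263 rmax [ 98.78310329 163.75934071]
dir (fwd,up) [ 0.68648475 -0.7271442 ] angle below horiz 46.647507 lat -4.416865889883721 pt [ 73.67549  -74.837944]
socket mean fwd,lat,up 102.7162553383754 -5.060237781721542 -104.79660715252353
t 6.225 w 44.360489197484895 F [ 0.1  0.2 -0.8] M [-0.02   0.036  0.035]
t: 6.52
ee_pos: [437.5, -166.9, 463.2]
orientation: [0.582, 3.087, -0.0]
ft_force: [-0.1, 0.0, -0.8]
width: 44.5
1107 rmax [ 98.21458745 163.89240403]
dir (fwd,up) [ 0.514181  -0.8576817] angle below horiz 59.05727 lat -4.555839191505294 pt [ 55.360092 -87.638405]
socket mean fwd,lat,up 77.40148082633819 -5.094398605217627 -123.11685909299062
t 6.525 w 44.5278557108322 F [-0.1  0.  -0.8] M [ 0.028  0.045 -0.021]
```

Easing works: the angle is now 59°. Continuing in 0.2 mm steps.

```bash
python3 -m handwheel '[{"gripper":0.4955,"tx":0,"ty":0,"tz":0,"rx":0,"ry":0,"rz":0},{"gripper":0.4955,"tx":0,"ty":0,"tz":0,"rx":0,"ry":0,"rz":0}]'
python3 ang.py
python3 -m handwheel '[{"gripper":0.4935,"tx":0,"ty":0,"tz":0,"rx":0,"ry":0,"rz":0},{"gripper":0.4935,"tx":0,"ty":0,"tz":0,"rx":0,"ry":0,"rz":0}]'
python3 ang.py
```

```text
t: 6.82
ee_pos: [437.5, -166.9, 463.2]
orientation: [0.582, 3.087, -0.0]
ft_force: [1.0, 0.5, -2.1]
width: 44.6
955 rmax [ 98.30634211 164.44043849]
dir (fwd,up) [ 0.31325647 -0.9496686 ] angle below horiz 71.74441 lat -4.991654168308543 pt [ 34.593697 -97.669014]
socket mean fwd,lat,up 47.76455530877962 -5.440428309314675 -136.70499494559346
t 6.825 w 44.64395299423213 F [ 1.   0.5 -2.1] M [-0.023  0.068 -0.048]
t: 7.12
ee_pos: [437.5, -166.9, 463.2]
orientation: [-0.582, -3.087, -0.0]
ft_force: [0.0, -0.8, -1.6]
width: 44.9
946 rmax [ 98.30640464 164.28048991]
dir (fwd,up) [ 0.30810472 -0.9513525 ] angle below horiz 72.05495 lat -4.841991649523511 pt [ 33.92015 -98.12257]
socket mean fwd,lat,up 46.92129871626243 -5.477391389019612 -136.7707456143187
t 7.125 w 44.945712263859726 F [ 0.  -0.8 -1.6] M [-0.022  0.009  0.054]
```

```bash
python3 -m handwheel '[{"gripper":0.4915,"tx":0,"ty":0,"tz":0,"rx":0,"ry":0,"rz":0},{"gripper":0.4915,"tx":0,"ty":0,"tz":0,"rx":0,"ry":0,"rz":0}]'
python3 ang.py
python3 -m handwheel '[{"gripper":0.4895,"tx":0,"ty":0,"tz":0,"rx":0,"ry":0,"rz":0},{"gripper":0.4895,"tx":0,"ty":0,"tz":0,"rx":0,"ry":0,"rz":0}]'
python3 ang.py
```

```text
t: 7.42
ee_pos: [437.5, -166.9, 463.2]
orientation: [0.582, 3.087, -0.0]
ft_force: [0.2, -0.1, -1.7]
width: 44.7
938 rmax [ 97.40436868 165.11300571]
dir (fwd,up) [ 0.27358007 -0.9618492 ] angle below horiz 74.12258 lat -4.961397087698621 pt [ 30.488663 -98.671005]
socket mean fwd,lat,up 42.14298559340535 -5.3350651503300055 -138.53519193987194
t 7.425 w 44.72671392981792 F [ 0.2 -0.1 -1.7] M [ 0.022  0.038 -0.039]
t: 7.72
ee_pos: [437.5, -166.9, 463.2]
orientation: [0.582, 3.087, 0.0]
ft_force: [-0.2, 0.1, -1.9]
width: 44.9
873 rmax [ 96.85326155 165.38738959]
dir (fwd,up) [ 0.17576474 -0.9844322 ] angle below horiz 79.87683 lat -5.23059606010631 pt [  20.163982 -101.49311 ]
socket mean fwd,lat,up 27.57241618753232 -5.46724932918284 -141.92202275808089
t 7.725 w 44.91426524465079 F [-0.2  0.1 -1.9] M [ 0.011  0.049 -0.039]
```

```bash
python3 -m handwheel '[{"gripper":0.4875,"tx":0,"ty":0,"tz":0,"rx":0,"ry":0,"rz":0},{"gripper":0.4875,"tx":0,"ty":0,"tz":0,"rx":0,"ry":0,"rz":0}]'
python3 ang.py
python3 -m handwheel '[{"gripper":0.4855,"tx":0,"ty":0,"tz":0,"rx":0,"ry":0,"rz":0},{"gripper":0.4855,"tx":0,"ty":0,"tz":0,"rx":0,"ry":0,"rz":0}]'
python3 ang.py side4.png
```

```text
t: 8.02
ee_pos: [437.5, -166.9, 463.2]
orientation: [-0.582, -3.087, -0.0]
ft_force: [-0.1, -0.7, -0.4]
width: 44.8
853 rmax [ 97.80236276 164.95057698]
dir (fwd,up) [ 0.13738184 -0.99051815] angle below horiz 82.10362 lat -5.201842532968442 pt [  16.473131 -101.76319 ]
socket mean fwd,lat,up 22.35248590777152 -5.582805234464203 -142.69768645655245
t 8.025 w 44.84589888261239 F [-0.1 -0.7 -0.4] M [-0.03   0.025 -0.006]
t: 8.32
ee_pos: [437.5, -166.9, 463.2]
orientation: [0.582, 3.087, -0.0]
ft_force: [0.3, -0.1, -1.4]
width: 45.1
808 rmax [ 99.85849802 165.16223254]
dir (fwd,up) [ 0.07825349 -0.9969335 ] angle below horiz 85.51181 lat -5.313482696000565 pt [  10.787184 -103.47788 ]
socket mean fwd,lat,up 13.978243740621494 -5.639611513544686 -143.83870223041012
t 8.325 w 45.094256261211726 F [ 0.3 -0.1 -1.4] M [-0.002 -0.01  -0.022]
```

View pics/side4.png

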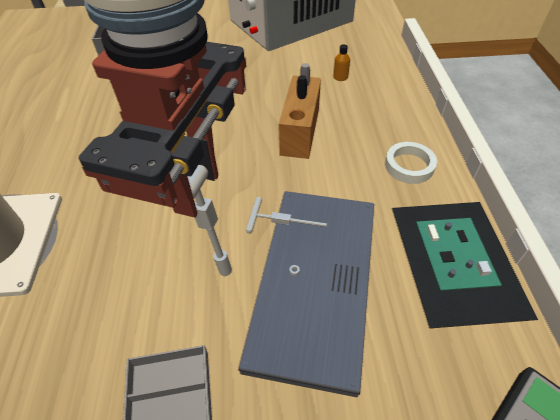

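It hangs about 4.5° off vertical (bar near (198,185), socket near (222,265)), clear of everything. Gripping firmly again and holding.

```bash
python3 -m handwheel '[{"gripper":0.6,"tx":0,"ty":0,"tz":0,"rx":0,"ry":0,"rz":0},{"gripper":0.6,"tx":0,"ty":0,"tz":0,"rx":0,"ry":0,"rz":0},{"gripper":0.6,"tx":0,"ty":0,"tz":0,"rx":0,"ry":0,"rz":0},{"gripper":0.6,"tx":0,"ty":0,"tz":0,"rx":0,"ry":0,"rz":0},{"gripper":0.6,"tx":0,"ty":0,"tz":0,"rx":0,"ry":0,"rz":0},{"gripper":0.6,"tx":0,"ty":0,"tz":0,"rx":0,"ry":0,"rz":0}]'
python3 ang.py; python3 go.py 582.3 210 495
```

```text
t: 9.12
ee_pos: [437.5, -166.9, 463.2]
orientation: [0.582, 3.087, -0.0]
ft_force: [-0.6, -0.0, -0.7]
width: 43.9
838 rmax [ 98.55778977 165.31632757]
dir (fwd,up) [ 0.11907991 -0.9928847 ] angle below horiz 83.16099 lat -5.279606556852349 pt [  14.745505 -102.819565]
socket mean fwd,lat,up 19.63509474988701 -5.6176764902431024 -143.17033341524117
t 9.125 w 43.87073141924172 F [-0.6 -0.  -0.7] M [ 0.04   0.016 -0.023]
t 9.175 tcp [ 437.5 -166.9  463.2] yang 68.66 tilt [ 0.  0. -1.] F [ 0.6  0.4 -1.2] M [-0.01  0.04  0.01] w 44.06 q [-0.39  0.12  1.9   0.    1.12 -1.59]
tool shift mm [  2.3 403.7 -31.8] rz for yang 68.7 -0.04000000000000625
```

Step 1 should be met: it hangs about 7° off vertical, gripped, at z≈0.30. I'll carry it to the well and tilt the tool 7° to bring it upright.

```bash
python3 -m handwheel '[{"gripper":0.6,"tx":0,"ty":0.012,"tz":-0.02,"rx":0,"ry":0,"rz":0},{"gripper":0.6,"tx":0,"ty":0.03,"tz":-0.012,"rx":0,"ry":0,"rz":0},{"gripper":0.6,"tx":0,"ty":0.045,"tz":0,"rx":0,"ry":0,"rz":0},{"gripper":0.6,"tx":0,"ty":0.05,"tz":0,"rx":0,"ry":0,"rz":0},{"gripper":0.6,"tx":0,"ty":0.05,"tz":0,"rx":0,"ry":0,"rz":0},{"gripper":0.6,"tx":0,"ty":0.05,"tz":0,"rx":0,"ry":0,"rz":0},{"gripper":0.6,"tx":0,"ty":0.045,"tz":0,"rx":0,"ry":0,"rz":0},{"gripper":0.6,"tx":0,"ty":0.03,"tz":0,"rx":0,"ry":0,"rz":0}]'
python3 go.py 582.3 210 495
```

```text
t: 10.18
ee_pos: [551.5, 125.7, 495.0]
orientation: [-0.58, -3.088, -0.0]
ft_force: [-0.6, 0.1, -2.2]
width: 44.3
t 10.175 tcp [551.5 125.7 495. ] yang 68.74 tilt [-0.e+00  2.e-04 -1.e+00] F [-0.6  0.1 -2.2] M [-0.05  0.01 -0.03] w 44.33 q [ 0.2   0.24  1.67  0.    1.23 -1.  ]
tool shift mm [ 1.9 89.7  0. ] rz for yang 68.7 0.03999999999999204
```

```bash
python3 -m handwheel '[{"gripper":0.6,"tx":0,"ty":0.03,"tz":0,"rx":0,"ry":0,"rz":0},{"gripper":0.6,"tx":0,"ty":0.025,"tz":0,"rx":0,"ry":0,"rz":0},{"gripper":0.6,"tx":0,"ty":0.015,"tz":0,"rx":0,"ry":0,"rz":0},{"gripper":0.6,"tx":0,"ty":0,"tz":0,"rx":0,"ry":3.5,"rz":0},{"gripper":0.6,"tx":0,"ty":0,"tz":0,"rx":0,"ry":3.5,"rz":0},{"gripper":0.6,"tx":0,"ty":0,"tz":0,"rx":0,"ry":0,"rz":0}]'
python3 go.py 582.3 210 495
cat > where.py <<'E'
import sys
from h import *
from scipy.spatial.transform import Rotation as Ro
o=ctrl.get_obs(); R=Ro.from_rotvec(o['orientation']).as_matrix(); bar=o['ee_pos']+163*R[:,2]
print('bar',bar.round(1),'t',o['t'])
for n in('side','top'):
    p=snap(n,sys.argv[1]+n+'.png'); C=cloud(p); d=C-bar
    m=(np.hypot(d[...,0],d[...,1])<45)&(C[...,2]>95)&(d[...,2]<-22)&~((C[...,2]<135)&(C[...,1]>bar[1]+35))
    q=C[m]; h=q[:,2]-bar[2]
    for a,b in((-40,-22),(-70,-40),(-125,-75),(-163,-130)):
        k=(h>a)&(h<b)
        if k.sum()>3: print(n,(a,b),k.sum(),np.median(q[k],0).round(1),'min',q[k].min(0).round(1),'max',q[k].max(0).round(1))
    print('cam',(-np.array(p['extrinsics'])[:3,:3].T@np.array(p['extrinsics'])[:3,3]).round())
E
python3 where.py s5
```

```text
t: 10.92
ee_pos: [576.8, 188.6, 495.0]
orientation: [-0.56, -2.969, -0.034]
ft_force: [0.2, -0.4, -1.6]
width: 44.0
t 10.925 tcp [576.8 188.6 495. ] yang 68.62 tilt [-0.1134  0.044  -0.9926] F [ 0.2 -0.4 -1.6] M [-0.06 -0.07 -0.03] w 43.96 q [ 0.28  0.33  1.56  0.08  1.35 -0.94]
tool shift mm [ 2.7 21.9  0.3] rz for yang 68.7 -0.0799999999999983
bar [558.3 195.8 333.2] t 10.925
side (-40, -22) 97 [557.  190.2 298.3] min [544.7 183.1 293.2] max [566.3 202.6 308.4]
side (-70, -40) 220 [555.3 188.1 279.7] min [545.4 183.  264.5] max [565.8 197.5 293.1]
side (-125, -75) 144 [556.6 191.8 234.2] min [552.1 188.5 208.4] max [560.5 196.8 257.9]
side (-163, -130) 182 [556.7 187.8 188.6] min [548.8 183.3 170.3] max [565.4 198.2 203.1]
cam [ 510. -465.  607.]
top (-125, -75) 15 [557.8 192.5 215.8] min [555.9 190.4 209.3] max [561.5 196.3 220.8]
top (-163, -130) 90 [556.2 190.6 195.4] min [551.1 185.4 171.3] max [569.3 203.9 203.1]
cam [ 326.  -34. 1098.]
```

View pics/s5side.png

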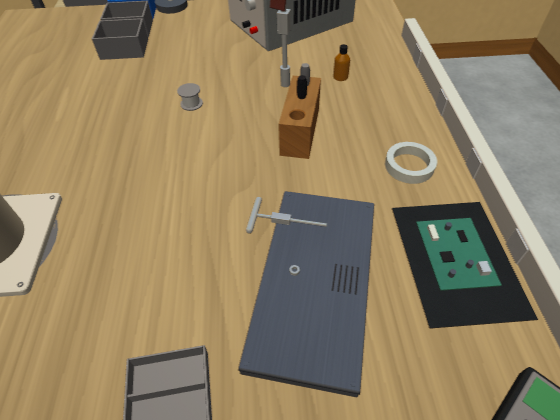

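View pics/s5top.png

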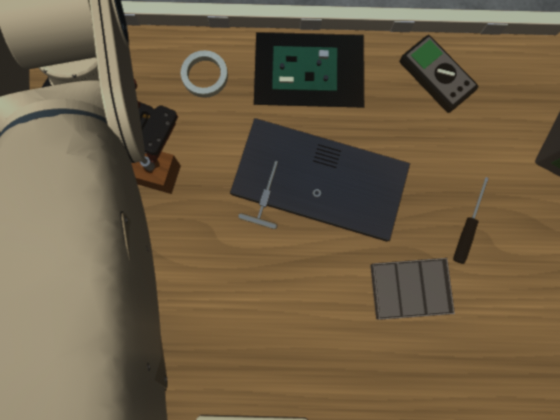

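The driver hangs vertical: the hub, shaft and socket centres line up at x≈556 in the side view. Both cameras and the kinematics agree on a shift of (24, 15.7) mm to the well axis.

```bash
python3 go.py 600.8 204.3 495; python3 go.py 576.8 188.6 395
```

```text
t 11.025 tcp [576.7 188.6 495.1] yang 68.63 tilt [-0.1123  0.0438 -0.9927] F [ 1.   0.4 -1.4] M [-0.03 -0.06 -0.03] w 44.11 q [ 0.28  0.33  1.56  0.08  1.35 -0.94]
tool shift mm [-16.7  23.4  -1.9] rz for yang 68.7 -0.07000000000000739
t 11.025 tcp [576.7 188.6 495.1] yang 68.63 tilt [-0.1123  0.0438 -0.9927] F [ 1.   0.4 -1.4] M [-0.03 -0.06 -0.03] w 44.11 q [ 0.28  0.33  1.56  0.08  1.35 -0.94]
tool shift mm [-12.2   0.   99.4] rz for yang 68.7 -0.07000000000000739
```

```bash
python3 -m handwheel '[{"gripper":0.6,"tx":-0.0085,"ty":0.012,"tz":-0.001,"rx":0,"ry":0,"rz":0},{"gripper":0.6,"tx":-0.0082,"ty":0.0114,"tz":-0.001,"rx":0,"ry":0,"rz":0},{"gripper":0.6,"tx":-0.0024,"ty":0,"tz":0.02,"rx":0,"ry":0,"rz":0},{"gripper":0.6,"tx":-0.0025,"ty":0,"tz":0.02,"rx":0,"ry":0,"rz":0},{"gripper":0.6,"tx":-0.0024,"ty":0,"tz":0.02,"rx":0,"ry":0,"rz":0},{"gripper":0.6,"tx":0,"ty":0,"tz":0,"rx":0,"ry":0,"rz":0}]'
python3 where.py s6
python3 - <<'E'
import cv2
c=cv2.imread('pics/s6side.png')[40:180,230:380]; cv2.imwrite('pics/s6c.png',cv2.resize(c,None,fx=4,fy=4,interpolation=cv2.INTER_CUBIC))
c=cv2.imread('pics/s6top.png')[100:220,70:220]; cv2.imwrite('pics/s6t.png',cv2.resize(c,None,fx=4,fy=4,interpolation=cv2.INTER_CUBIC))
E
```

```text
t: 11.78
ee_pos: [600.9, 205.0, 432.9]
orientation: [-0.559, -2.967, -0.032]
ft_force: [0.4, -0.1, -1.2]
width: 44.3
bar [581.9 212.1 271.2] t 11.775
side (-40, -22) 70 [580.  206.1 236.3] min [568.3 199.7 231.4] max [589.9 218.3 238.6]
side (-70, -40) 189 [578.5 204.5 217.8] min [568.1 199.9 203.8] max [590.7 217.  231. ]
side (-125, -75) 121 [579.4 208.3 171.4] min [575.5 205.1 146.2] max [583.7 211.8 196.1]
side (-163, -130) 148 [579.5 204.2 126.9] min [572.  199.8 108.4] max [588.  215.7 141.2]
cam [ 510. -465.  607.]
top (-40, -22) 4 [572.2 208.7 238.6] min [570.5 208.4 232.2] max [572.5 210.  239.9]
top (-70, -40) 21 [572.7 208.4 217.1] min [570.7 206.8 204.7] max [574.8 214.7 230.8]
top (-125, -75) 38 [579.6 209.8 167.1] min [577.6 207.3 148. ] max [583.8 214.8 189.6]
top (-163, -130) 68 [578.1 206.8 127.3] min [574.2 202.4 108.8] max [592.1 220.3 141.1]
cam [ 326.  -34. 1098.]
```

View pics/s6c.png

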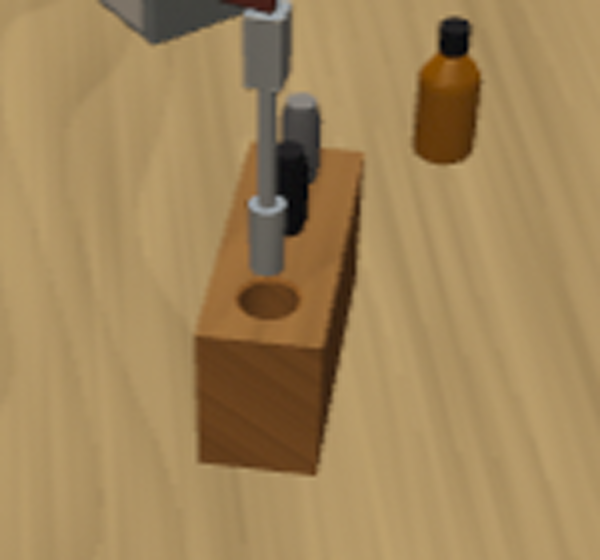

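View pics/s6t.png

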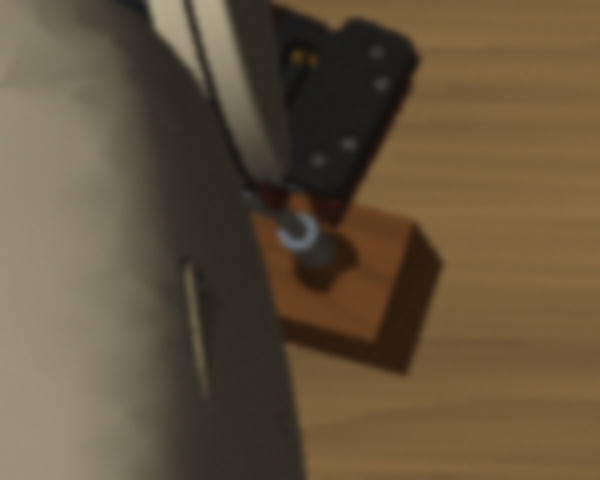

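The socket tip is centred over the well mouth in both views, with the rim visible evenly around it, and it is about 21 mm above. Lowering while I watch the forces.

```bash
python3 -m handwheel '[{"gripper":0.6,"tx":-0.0014,"ty":0,"tz":0.011,"rx":0,"ry":0,"rz":0},{"gripper":0.6,"tx":-0.0014,"ty":0,"tz":0.011,"rx":0,"ry":0,"rz":0},{"gripper":0.6,"tx":-0.0014,"ty":0,"tz":0.011,"rx":0,"ry":0,"rz":0},{"gripper":0.6,"tx":-0.0013,"ty":0,"tz":0.011,"rx":0,"ry":0,"rz":0},{"gripper":0.6,"tx":0,"ty":0,"tz":0,"rx":0,"ry":0,"rz":0}]'
python3 where.py s7
python3 - <<'E'
import cv2
c=cv2.imread('pics/s7side.png')[40:180,230:380]; cv2.imwrite('pics/s7c.png',cv2.resize(c,None,fx=4,fy=4,interpolation=cv2.INTER_CUBIC))
E
python3 go.py
```

```text
t: 12.5
ee_pos: [600.4, 204.5, 389.0]
orientation: [-0.559, -2.967, -0.033]
ft_force: [0.4, -0.2, -1.9]
width: 44.5
bar [581.6 211.6 227.2] t 12.5
side (-40, -22) 57 [580.4 205.6 192. ] min [568.2 199.3 187.3] max [589.1 219.6 196.3]
side (-70, -40) 158 [578.1 204.1 173.8] min [568.1 198.2 158.4] max [589.5 215.  186.9]
side (-125, -75) 109 [579.8 207.4 128.5] min [575.8 203.1 102.6] max [584.4 212.1 151.6]
side (-163, -130) 24 [579.7 208.6  96.1] min [572.3 199.3  95. ] max [588.5 216.4  97.2]
cam [ 510. -465.  607.]
top (-70, -40) 12 [571.6 207.7 173.6] min [570.6 206.8 161.9] max [573.6 212.5 183.9]
top (-125, -75) 26 [579.9 208.9 120.3] min [577.8 207.5 102.3] max [583.7 212.6 140.2]
top (-163, -130) 17 [580.  211.3  96. ] min [574.4 203.8  95.1] max [590.3 219.5  97.1]
cam [ 326.  -34. 1098.]
t 12.6 tcp [600.8 204.6 390.3] yang 68.66 tilt [-0.1136  0.0443 -0.9925] F [ 0.7 -0.3 -1.5] M [-0.03 -0.06  0.  ] w 43.82 q [ 0.29  0.47  1.59  0.08  1.18 -0.94]
```

View pics/s7c.png

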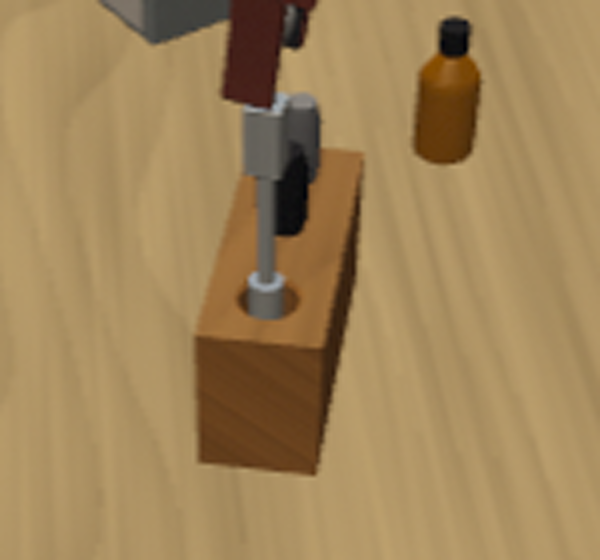

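```bash
python3 -m handwheel '[{"gripper":0.6,"tx":-0.0018,"ty":0,"tz":0.011,"rx":0,"ry":0,"rz":0},{"gripper":0.6,"tx":-0.0014,"ty":0,"tz":0.011,"rx":0,"ry":0,"rz":0},{"gripper":0.6,"tx":-0.0014,"ty":0,"tz":0.011,"rx":0,"ry":0,"rz":0},{"gripper":0.6,"tx":-0.0013,"ty":0,"tz":0.011,"rx":0,"ry":0,"rz":0},{"gripper":0.6,"tx":0,"ty":0,"tz":0,"rx":0,"ry":0,"rz":0}]'
python3 go.py
python3 -m handwheel '[{"gripper":0.6,"tx":-0.0003,"ty":0,"tz":0.0025,"rx":0,"ry":0,"rz":0},{"gripper":0.6,"tx":-0.0003,"ty":0,"tz":0.0025,"rx":0,"ry":0,"rz":0},{"gripper":0.6,"tx":0,"ty":0,"tz":0,"rx":0,"ry":0,"rz":0}]'
python3 go.py
```

```text
t: 13.22
ee_pos: [600.9, 204.3, 344.6]
orientation: [-0.559, -2.967, -0.033]
ft_force: [0.5, -0.0, -2.1]
width: 44.1
t 13.225 tcp [600.9 204.3 344.6] yang 68.66 tilt [-0.1157  0.0437 -0.9923] F [ 0.5 -0.  -2.1] M [ 0.   -0.04  0.01] w 44.14 q [ 0.29  0.52  1.62  0.08  1.1  -0.95]
t: 13.6
ee_pos: [601.2, 204.4, 341.0]
orientation: [-0.56, -2.969, -0.034]
ft_force: [0.3, -0.7, -1.6]
width: 44.3
t 13.6 tcp [601.2 204.4 341. ] yang 68.66 tilt [-0.1134  0.0444 -0.9926] F [ 0.3 -0.7 -1.6] M [-0.03 -0.08 -0.02] w 44.29 q [ 0.29  0.53  1.62  0.09  1.09 -0.95]
```

```bash
python3 -m handwheel '[{"gripper":0.6,"tx":-0.0002,"ty":0,"tz":0.0015,"rx":0,"ry":0,"rz":0},{"gripper":0.6,"tx":0,"ty":0,"tz":0.001,"rx":0,"ry":0,"rz":0},{"gripper":0.6,"tx":0,"ty":0,"tz":0,"rx":0,"ry":0,"rz":0}]'
python3 go.py
python3 -m handwheel '[{"gripper":0.6,"tx":0,"ty":0,"tz":0.001,"rx":0,"ry":0,"rz":0},{"gripper":0.6,"tx":0,"ty":0,"tz":0,"rx":0,"ry":0,"rz":0}]'
python3 go.py
```

```text
t: 13.98
ee_pos: [601.2, 204.4, 338.6]
orientation: [-0.559, -2.969, -0.034]
ft_force: [-0.1, -0.4, -0.1]
width: 44.4
t 13.975 tcp [601.2 204.4 338.6] yang 68.66 tilt [-0.1131  0.0444 -0.9926] F [-0.1 -0.4 -0.1] M [-0.04 -0.04  0.02] w 44.39 q [ 0.29  0.53  1.62  0.09  1.08 -0.95]
t: 14.22
ee_pos: [601.4, 204.5, 338.5]
orientation: [-0.56, -2.971, -0.035]
ft_force: [-1.0, -0.1, 5.4]
width: 44.0
t 14.225 tcp [601.4 204.5 338.5] yang 68.66 tilt [-0.1119  0.0447 -0.9927] F [-1.  -0.1  5.4] M [-0.27  0.12 -0.02] w 43.98 q [ 0.29  0.53  1.62  0.09  1.08 -0.95]
```

The socket is on the floor: the force went from -1.5 to +5.4 N and the bar is at about 176.5 mm. Releasing gently.

```bash
python3 -m handwheel '[{"gripper":0.49,"tx":0,"ty":0,"tz":0,"rx":0,"ry":0,"rz":0},{"gripper":0.48,"tx":0,"ty":0,"tz":0,"rx":0,"ry":0,"rz":0},{"gripper":0.47,"tx":0,"ty":0,"tz":0,"rx":0,"ry":0,"rz":0},{"gripper":0.45,"tx":0,"ty":0,"tz":0,"rx":0,"ry":0,"rz":0},{"gripper":0.4,"tx":0,"ty":0,"tz":0,"rx":0,"ry":0,"rz":0},{"gripper":0.25,"tx":0,"ty":0,"tz":0,"rx":0,"ry":0,"rz":0},{"gripper":0.15,"tx":0,"ty":0,"tz":0,"rx":0,"ry":0,"rz":0},{"gripper":0.15,"tx":0,"ty":0,"tz":0,"rx":0,"ry":0,"rz":0}]'
python3 go.py
python3 - <<'E'
from h import *
p=snap('side','s8.png');c=p['image'][20:180,210:380,::-1]; cv2.imwrite('pics/s8c.png',cv2.resize(c,None,fx=4,fy=3.7,interpolation=cv2.INTER_CUBIC))
E
```

```text
t: 15.22
ee_pos: [601.0, 204.5, 337.4]
orientation: [-0.559, -2.969, -0.034]
ft_force: [-1.0, 0.7, 0.4]
width: 74.2
t 15.225 tcp [601.  204.5 337.4] yang 68.66 tilt [-0.1135  0.0444 -0.9925] F [-1.   0.7  0.4] M [-0.03 -0.06  0.06] w 74.19 q [ 0.29  0.53  1.63  0.09  1.08 -0.95]
```

View pics/s8c.png

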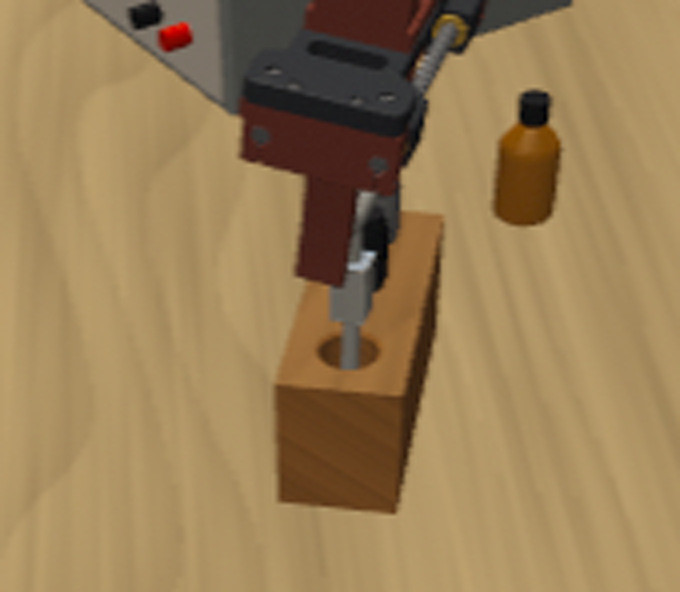

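The driver is released and leans slightly in the well. Opening fully and withdrawing along the finger axis.

```bash
python3 -m handwheel '[{"gripper":0,"tx":0,"ty":0,"tz":0,"rx":0,"ry":0,"rz":0},{"gripper":0,"tx":0,"ty":0,"tz":0,"rx":0,"ry":0,"rz":0},{"gripper":0,"tx":0,"ty":0,"tz":-0.01,"rx":0,"ry":0,"rz":0},{"gripper":0,"tx":0,"ty":0,"tz":-0.02,"rx":0,"ry":0,"rz":0},{"gripper":0,"tx":0,"ty":0,"tz":-0.03,"rx":0,"ry":0,"rz":0},{"gripper":0,"tx":0,"ty":0,"tz":-0.04,"rx":0,"ry":0,"rz":0},{"gripper":0,"tx":0,"ty":0,"tz":-0.04,"rx":0,"ry":0,"rz":0},{"gripper":0,"tx":0,"ty":0,"tz":0,"rx":0,"ry":0,"rz":0}]'
python3 go.py
cat > fin.py <<'E'
from h import *
p=snap('side','s9.png');c=p['image'][20:180,210:380,::-1]; cv2.imwrite('pics/s9c.png',cv2.resize(c,None,fx=4,fy=3.7,interpolation=cv2.INTER_CUBIC))
C=cloud(p); m=(np.hypot(C[...,0]-582,C[...,1]-210)<50)&(C[...,2]>140)&(C[...,2]<205)
q=C[m]
for a,b in((140,150),(150,162),(165,172),(172,180),(180,190)):
    k=(q[:,2]>a)&(q[:,2]<b)
    if k.sum(): print(a,k.sum(),np.median(q[k],0).round(1),q[k].min(0).round(1),q[k].max(0).round(1))
m=(np.hypot(C[...,0]-486,C[...,1]-3)<46)&(C[...,0]<498)&(C[...,2]>22)&(C[...,2]<45)
print('hex',cv2.minAreaRect(np.ascontiguousarray(C[m][:,:2],dtype=np.float32)))
E
python3 fin.py
```

```text
t: 16.27
ee_pos: [617.7, 198.3, 481.0]
orientation: [-0.561, -2.976, -0.039]
ft_force: [0.7, -0.6, -0.6]
width: 87.5
t 16.275 tcp [617.7 198.3 481. ] yang 68.64 tilt [-0.1062  0.0465 -0.9933] F [ 0.7 -0.6 -0.6] M [-0.06 -0.03 -0.01] w 87.51 q [ 0.28  0.41  1.48  0.08  1.35 -0.94]
140 61 [581.3 206.3 142.6] [571.8 198.2 140.1] [591.7 220.3 150. ]
150 19 [581.4 206.5 154.9] [577.7 202.7 150.1] [585.3 211.  159.5]
165 9 [579.7 192.2 170.6] [569.  190.2 167.5] [593.3 216.2 171.9]
172 66 [581.2 192.8 177.3] [568.9 187.6 172.1] [595.7 226.5 180. ]
180 95 [582.  205.8 182.4] [571.1 189.2 180. ] [593.7 225.1 184.5]
hex ((487.6573181152344, -0.5477409362792969), (78.3350830078125, 18.45550537109375), 76.84123229980469)
```

View pics/s9c.png

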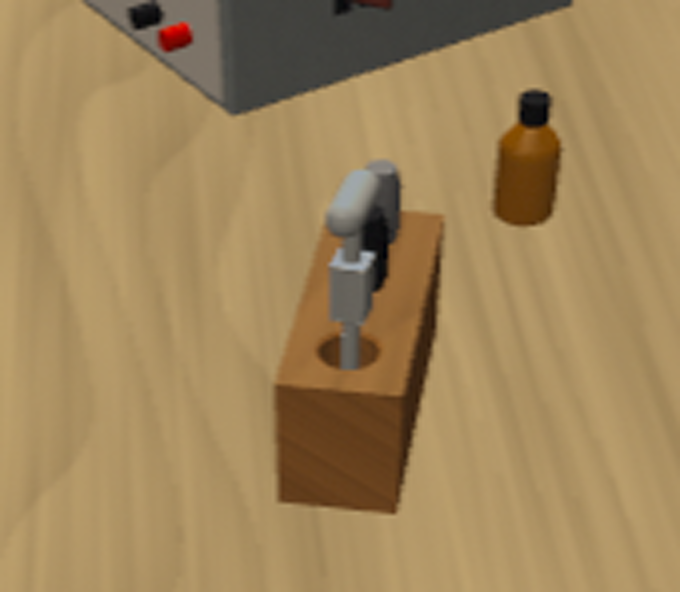

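The driver stands upright in the well. Its bar top is at about 184 mm, so the bar axis is about 175 mm up, as expected with the socket on the floor. It is centred at about (582, 207). The hex key is unmoved, and the gripper is about 125 mm above the bar. Handing in.

```bash
python3 -c "
from workcell import ctrl
print(ctrl.close_job()); print(ctrl.get_obs()['t'])"
```

```text
the job is handed in; nothing more can be done
None
the job is handed in; nothing more can be done
```

The nut driver is standing socket down on the floor of the wide well, and the job was handed in at about 16.4 s of the 51 s allowed. The hand-in call gave no verdict.

**What I did:**
- I gripped the driver by its bar ends and lifted it to about 0.30 m. It had already drooped to about 45°.
- I eased the grip in roughly 0.2 mm steps until it hung 4–7° from vertical, then gripped it firmly again.
- I carried it over the well, tilting the tool 7° to bring the driver upright, and lowered it until the wrist force rose to +5.4 N on the floor.
- I opened the fingers and withdrew.

**Last checks:**

| Check | Result |
|---|---|
| Bar axis height | about 175 mm, which is 165 mm above the well floor |
| Bar position | within about 3 mm of the well axis |
| Driver tilt | near upright by eye in the last picture |
| Gripper | fully open, about 125 mm above the bar, no contact force beyond noise |
| Hex key | within about 1 mm of its first reading |

**Disagreements:**
- The two cameras put the well 2–5 mm apart. I used the middle, which agreed with the block's symmetry.
- The driver swung back from about 4.5° to about 7° as I gripped it again, still well inside 15°.

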